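Set up the tilting painting stand for a painter

ROBOT

A 6-joint arm with a two-finger parallel gripper is mounted at the origin on the work surface. World frame = base frame: x ahead of the robot, y to its left, z up, the work surface at z = 0. Lengths are in mm, angles in rad, forces in N, time in s.
With the tool pointing down it reaches from about 400 to 925 mm from the base axis. Payload 12.5 kg.
Tool frame: the origin (TCP) lies midway between the tips of the shut fingers; the grasp point (between the pads) lies 19 mm behind it; z points along the fingers, y is the line along which they close (so a half turn about z gives the same grasp; the last joint's range is limited). The gripper opens to 95 mm and grips with 3 to 60 N. Pads are 20 mm wide; open, the fingers measure 119 mm over their backs; the gripper's body (75 mm by 180 mm) begins 59 mm behind the grasp point.
Start: joints at [1.03, 0.491, 1.559, -0, 1.092, -0.106], TCP at [263.256, 566.874, 192.761] pointing down, gripper open.
Joint ranges: [-3.1, 3.1], [-0.84, 2.19], [0.05, 2.79], [-1.13, 4.28], [0.06, 2.93], [-2.69, 2.69]. Speed limits (rad/s): [2.22, 2.22, 2.79, 3.14, 3.14, 3.14].

INTERFACE

Orientations are given as [roll, pitch, yaw] about the fixed x, y, z axes, in that order (R = Rz(yaw) Ry(pitch) Rx(roll)).
In Python, from cell import state, read_camera, camera_info, env gives the robot as it stands.
- The arm moves only by the tool move_arm, never from a script. Its argument "commands" is a list of rows, each a list of 3 entries, a list of its own where there are three numbers: the shift along the world's x, y, z in cm, then the turn, a rotation vector about the world's x, y, z in degrees, then the opening, from 0 (shut) to 1 (fully open). A call has 1 to 10 rows; each row shifts and turns the commanded pose from where the row before left it; what a row does not reach is not made up. A row lasts 1/10 s, in which the tool goes at most 50 mm and 8.59 degrees, less where a joint would pass 70% of its speed; a pose out of reach is approached as far as the arm can. A call with a gripper value outside its range is refused whole. The fingers move at their own pace and stop on an object; the grip force is fixed at half the most. Time passes only in rows, so rows that do not move let the fingers close. It gives the time, the measured TCP pose, the force, the opening and the grip force at its end, in the units of the state.
- state(): the state, without advancing time (a new reading comes with each control period).
- read_camera(name): name is "scene" or "top" or "wrist"; returns the picture (420x560x3 uint8, blue, green, red); there is no depth.
- camera_info(name): a dict with "K" (3x3 intrinsics, pixels), "cam_to_world" (4x4, takes a point from camera to world coordinates). Camera axes: x right, y down, z forward; pixel columns grow to the right and rows downward; lengths in mm; the calibration is good to about 2 mm. The wrist camera is an equidistant fisheye: a pixel r from the principal point sees the ray r / f radians off the axis. A picture is of the moment at which its call begins: read the wrist's pose just before it. camera_info takes no time and is no camera call; for the wrist camera it gives the pose at the moment of the call.
- env.job_done(): hands the job in; it is judged then, once.
The state is a dict: "t": time; "joints": joint angles; "qvel": joint speeds; "tau": joint torques, N m; "eef_pos": TCP position; "tcp_rot": TCP orientation; "ft_force": force on the tool from outside, world axes, zero at the start; "moment": the same for the moment, N m; "opening": opening from 0.0 (shut) to 1.0 (fully open); "grip_force": force on a finger pad.
Only numpy, scipy, OpenCV 4.12 (cv2) and the standard library are available. Lean on these libraries where they do the work, as an engineer would, in place of code of your own. Each camera call takes 0.05 s, during which the arm holds its last target. There are 200 camera calls.

TASK

Get the painting stand ready for the next painter: with its board still flat, lay the wooden plaque flat in the walled pocket on the board, then gently set the clay relief upright in the square recess of the plaque. After that turn the stand by its handle until its pointer lines up with the index block on its base, and last raise the board by the handle to a slope of 30 degrees and let go. Leave the paint bottles and the brush mug where they are.

Things in the scene. Friction and masses are not known exactly. Their poses are not given: they have to be found in the camera images.
- stand: painting stand's fixed base: a plywood disc 200 mm across and 18 mm thick with a 50 mm wide tongue to +x. Origin: centre of its underside on the table; the vertical turning axis passes through it. Its +x axis points to the index block. It stands at a different place and yaw each time and does not move.
- index (a point): top centre of the index block, a dark steel block 26 (x) by 12 (y) by 40 mm tall, upright on the base's tongue, 163 mm along +x from the turning axis; its top is 58 mm above the table.
- pointer (a point): tip of the pointer, a dark steel bar 12 mm wide with an upturned 10 mm thick end that reaches 143 mm from the turning axis, its top 65 mm above the table; fixed to the turning part, under the low edge of the board. Lined up when it stands directly in front of the index block (turn = 0).
- turn (a joint): swivel angle of the stand's turning part (aluminium disc, brackets, board) about the vertical axis, in rad, positive anticlockwise from above; 0 = pointer lined up with the index block; range -1.5 to 1.5. Stiff (0.5 N m of friction), stays where left. Starts at 0.45 to 0.95.
- tilt (a joint): slope of the board in rad: 0 = flat (resting on its stop), grows as the handle end is raised; 30 degrees = 0.524; range 0 to 1.1. Stiff friction hinge, stays where left, also with the parts on it (8 to 10 N up at the handle moves it). Starts at 0.
- tilt_axis (a point): middle of the level tilt hinge along the low edge of the board, 76.5 mm above the table, 85 mm from the turning axis on the pointer's side. Its frame turns and tilts with the board: x = from the handle to the low edge, y = along the hinge, z = normal to the board.
- handle (a point): grip point on the handle: middle of a bare steel rod, 16 mm diameter, 56 mm free length, sticking out of the board's high edge along the board's -x, with a black 24 mm ball at its end (30 mm past this point). 202 mm from the tilt axis, 117 mm from the turning axis, 32 mm from the board's edge; 78.5 mm above the table at tilt 0. Same axes as tilt_axis.
- pocket (a point): centre of the pocket floor = centre of the upper face of the board (light wood, 170 (x) by 116 (y) by 12 mm), over the turning axis; 84.5 mm above the table at tilt 0. Pocket 135 (x) by 73 (y) mm inside; walls 12 mm tall, 6 mm thick: full at the ends, on the long sides only 24 mm at each corner, the middle 87 mm open for fingers. Same axes as tilt_axis.
- plaque: loose brown wooden plaque, 130 (x) by 68 (y) by 21 mm, 0.16 kg, lying flat on the table. Origin: centre of its underside. In the middle of its top a square recess 60 by 60 mm, 9 mm deep (floor 12 mm above the underside), with 4 mm thin side strips and 35 mm solid ends. Grip it across the 68 mm width. Either way round is good.
- relief: loose unpainted reddish clay relief standing on the table, 0.14 kg, 49 mm tall: round foot 55 mm in diameter, 14 mm thick, on it a round stem 36 mm in diameter up to 38 mm, then a domed top. Origin: centre of its underside; z up its axis. Grip it by the stem. Plaque and relief lie one on the left and one on the right of the stand, either way.
- paint_a: bystander: closed white paint bottle, 48 mm in diameter, 125 mm tall, origin under its centre
- paint_b: bystander: closed grey paint bottle, 48 mm in diameter, 125 mm tall, origin under its centre
- brush_mug: bystander: white mug, 76 mm in diameter, 85 mm tall, with brushes up to 175 mm; origin under its centre
Mind the look-alikes: they are no part of the job. Of the things that look like the relief, take the one that is farthest to the robot's left at the start.

How it is judged:
By the outcome, as a careful person would: the job done as asked, in the order asked, and still so for the second after the job is handed in, with the robot touching nothing.
It also fails if it takes over 64 s, if anything falls off the work surface, if the arm or the gripper's body presses on something with over 40 N, if the wrist force passes 120 N, or if a joint passes its speed limit or range.

## Working session

There is one attempt and no reset: what is moved stays moved. The work goes in short steps, Python scripts to look and compute and a tool call to move; the robot and the scene stay as the last step left them, time stands still between calls to the robot, and variables do not carry over. Pictures are saved under pics/ and viewed, at most 10 in all, crops included, and the job is handed in when it is done.

Besides the shell and the picture viewer there is one more tool, called after "Emit:" in YAML: its name, and indented under it one key for each argument. move_arm: Moves the arm, as the interface text tells. Its arguments: {"type":"object","properties":{"commands":{"type":"array"}},"required":["commands"]}

```bash
mkdir -p pics; ls
python3 - <<'E'
from cell import state, read_camera, camera_info, env
import cv2, numpy as np
for n in ("scene","top"):
    im=read_camera(n); cv2.imwrite(f"pics/{n}0.png",im); i=camera_info(n); print(n,np.round(i["K"],1).tolist(),np.round(i["cam_to_world"],3).tolist())
s=state(); print(s["t"],s["eef_pos"],s["tcp_rot"],s["opening"])
E
```

```text
pics
scene [[380.6, 0.0, 278.1], [0.0, 380.6, 203.9], [0.0, 0.0, 1.0]] [[0.422, 0.652, -0.629, 1103.388], [0.906, -0.297, 0.301, -244.385], [0.01, -0.697, -0.717, 700.729], [0.0, 0.0, 0.0, 1.0]]
top [[414.1, 0.0, 280.0], [0.0, 414.1, 211.1], [0.0, 0.0, 1.0]] [[-0.009, -0.976, 0.216, 357.288], [-1.0, 0.007, -0.006, 18.168], [0.004, -0.216, -0.976, 961.758], [0.0, 0.0, 0.0, 1.0]]
0.1 [263.10430858 566.64190126 192.20344877] [-3.14054685e+00 -9.31743612e-05  2.70684887e+00] 1.0016441643413383
```

View pics/top0.png

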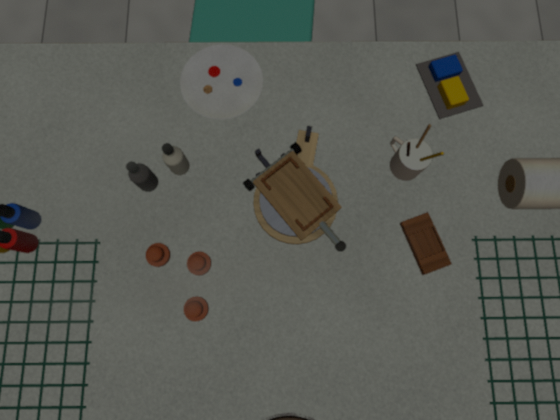

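View pics/scene0.png

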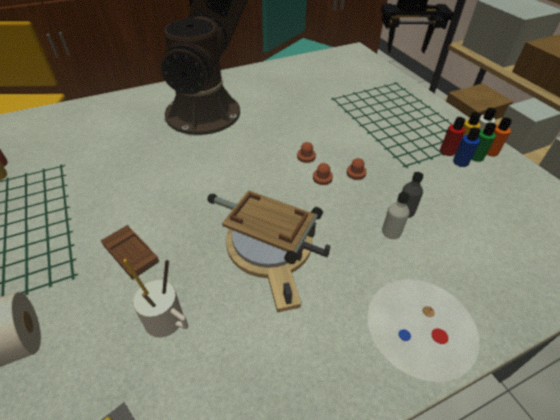

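Top view: there are three clay reliefs at (158,254), (199,263) and (196,309). The plaque is at (426,243), the stand's disc centre near (296,202), the index block near (308,134), and the handle ball at (341,246). World +y is image left, so the relief at (158,254) is farthest to the robot's left. I'll confirm it in an enlarged crop.

```bash
cat > h.py <<'E'
import numpy as np, cv2
from cell import state, read_camera, camera_info, env
def ray(n,u,v,info=None):
    i=info or camera_info(n); K=np.array(i["K"]); T=np.array(i["cam_to_world"])
    x=(u-K[0,2])/K[0,0]; y=(v-K[1,2])/K[1,1]
    if n=="wrist":
        r=np.hypot(x,y); d=np.array([np.sin(r)*x/max(r,1e-9),np.sin(r)*y/max(r,1e-9),np.cos(r)])
    else: d=np.array([x,y,1.])
    return T[:3,3],T[:3,:3]@d
def at(n,u,v,z,info=None):
    o,d=ray(n,u,v,info); return (o+d*(z-o[2])/d[2]).round(1)
def proj(n,P,info=None):
    i=info or camera_info(n); K=np.array(i["K"]); T=np.array(i["cam_to_world"])
    c=(np.asarray(P,float)-T[:3,3])@T[:3,:3]
    if n=="wrist":
        r=np.hypot(c[...,0],c[...,1]); th=np.arctan2(r,c[...,2]); q=c[...,:2]/np.maximum(r,1e-9)[...,None]*th[...,None]
    else: q=c[...,:2]/c[...,2:]
    return q*[K[0,0],K[1,1]]+K[:2,2]
E
python3 - <<'E'
import cv2,numpy as np
im=cv2.imread("pics/top0.png"); im=cv2.convertScaleAbs(im,alpha=1.7)
a=cv2.resize(im[110:260,230:360],None,fx=4,fy=4,interpolation=cv2.INTER_CUBIC) #520x600
b=cv2.resize(im[230:330,140:215],None,fx=3,fy=3,interpolation=cv2.INTER_CUBIC) #225x300
c=cv2.resize(im[205:280,390:460],None,fx=4,fy=4,interpolation=cv2.INTER_CUBIC) #280x300
out=np.zeros((600,800,3),np.uint8); out[:,:520]=a; out[:300,520:745]=b; out[300:,520:800]=c
cv2.imwrite("pics/crop0.png",out)
E
```

```text
(no output)
```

View pics/crop0.png

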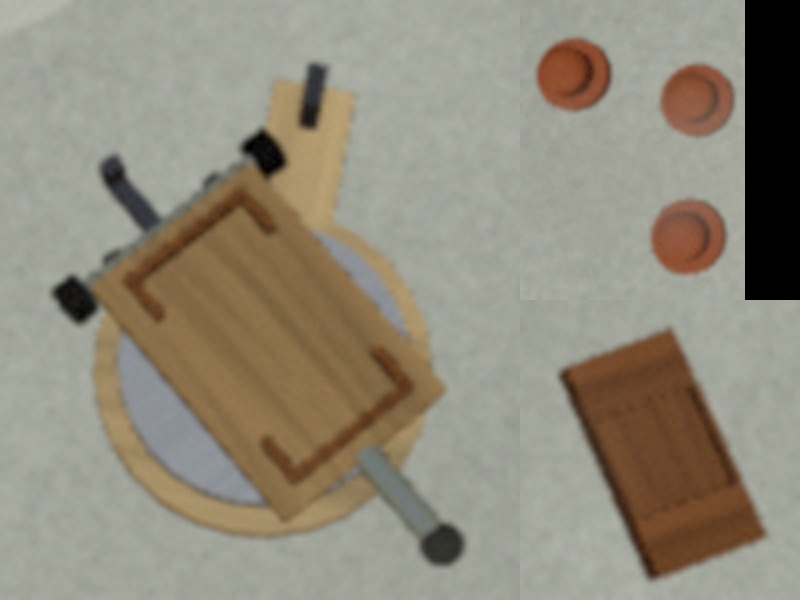

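Run:
```python
from h import *
from scipy.optimize import least_squares
A=lambda u,v:(230+u/4,110+v/4)
B=lambda u,v:(140+(u-520)/3,230+v/3)
C=lambda u,v:(390+(u-520)/4,205+(v-300)/4)
print("relief",at("top",*B(573,74),14)); print("others",at("top",*B(697,100),14),at("top",*B(688,236),14))
cs=[at("top",*C(*p),21) for p in [(566,374),(669,330),(765,536),(654,577)]]
print("plaque",np.round(np.mean(cs,0),1),cs,[np.linalg.norm(cs[i]-cs[i-1]).round(1) for i in range(4)])
for a,b in((0,3),(1,2)): print(np.degrees(np.arctan2(*(cs[a]-cs[b])[1::-1])))
bd=[at("top",*A(*p),84.5) for p in [(248,165),(92,283),(285,520),(445,385)]]
print("board",np.mean(bd,0),bd,[np.linalg.norm(bd[i]-bd[i-1]).round(1) for i in range(4)])
# fit: cx,cy,dir of board +x (phi)
L=[[85,-58,84.5],[85,58,84.5],[-85,58,84.5],[-85,-58,84.5],[-147,0,78.5],[138,0,65]]
px=[A(248,165),A(92,283),A(285,520),A(445,385),A(442,543),A(112,163)]
L2=[[163,0,58]];px2=[A(317,72)]
def loc(l,c,f):
    l=np.array(l,float);R=np.array([[np.cos(f),-np.sin(f)],[np.sin(f),np.cos(f)]]);l[:,:2]=l[:,:2]@R.T+c;return l
i=camera_info("top")
def f(p): return np.r_[(proj("top",loc(L,p[:2],p[2]),i)-px).ravel(),(proj("top",loc(L2,p[:2],p[3]),i)-px2).ravel()]
r=least_squares(f,[450,-20,0.6,0.])
print(r.x,"turn",r.x[2]-r.x[3]);print(f(r.x).reshape(-1,2).round(1))
for u,v in((95,380),(430,340),(265,536)): print(np.linalg.norm(at("top",*A(u,v),18)[:2]-r.x[:2]))
print("mug",at("top",415,153,85),"pa",at("top",168,150,125))
```

```text
relief [467.4 293.4  14. ]
others [446.9 198.2  14. ] [346.4 201.5  14. ]
plaque [ 488.  -320.6   21. ] [array([ 534.3, -268.3,   21. ]), array([ 559.9, -330.2,   21. ]), array([ 440.1, -374.4,   21. ]), array([ 417.6, -309.5,   21. ])] [np.float64(123.8), np.float64(67.0), np.float64(127.7), np.float64(68.7)]
19.445170929593402
20.251450911087314
board [589.875 -23.8    84.5  ] [array([689. , -15. ,  84.5]), array([620.8,  72. ,  84.5]), array([488.2, -31.8,  84.5]), array([ 561.5, -120.4,   84.5])] [np.float64(165.4), np.float64(110.5), np.float64(168.4), np.float64(115.0)]
[ 5.90927632e+02 -2.40979168e+01  6.76819552e-01 -1.98281452e-01] turn 0.8751010039027449
[[ 0.4 -1.9]
 [-1.1 -0. ]
 [ 0.1 -0.1]
 [ 1.   0.2]
 [-0.  -0.2]
 [-0.1 -0.2]
 [-0.4  2.2]]
98.54037752593842
100.0002155890411
102.02767884490288
mug [ 682.7 -290.7   85. ] pa [678.4 251.5 125. ]
```

The robot-left target is the relief at top (158,254), about (467,293). The other two are at y≈198 and 201, so they are look-alikes. The measured plaque and board sizes match the given ones. Next I move over the plaque, using the half-turned grasp to spare joint 6.

Emit:
move_arm:
  commands:
    - [[1.6, -3.9, 0], [0, 0, -6.2], 1]
    - [[1.6, -3.9, 0], [0, 0, -6.2], 1]
    - [[1.6, -3.9, 0], [0, 0, -6.2], 1]
    - [[1.6, -3.9, 0], [0, 0, -6.2], 1]
    - [[1.6, -3.9, 0], [0, 0, -6.2], 1]
    - [[1.6, -3.9, 0], [0, 0, -6.2], 1]
    - [[1.6, -3.9, 0], [0, 0, -6.2], 1]
    - [[1.6, -3.9, 0], [0, 0, -6.2], 1]
    - [[1.6, -3.9, 0], [0, 0, -6.2], 1]
    - [[1.6, -3.9, 0], [0, 0, -6.2], 1]

```text
t: 1.1
eef_pos: [423.5, 175.2, 192.7]
tcp_rot: [-3.142, 0.0, 1.62]
ft_force: [0.4, 0.4, 0.0]
opening: 1.0
grip_force: 0.0
```

Emit:
move_arm:
  commands:
    - [[0.5, -4.2, 0], [0, 0, -6.2], 1]
    - [[0.5, -4.2, 0], [0, 0, -6.2], 1]
    - [[0.5, -4.2, 0], [0, 0, -6.2], 1]
    - [[0.5, -4.2, 0], [0, 0, -6.2], 1]
    - [[0.5, -4.2, 0], [0, 0, -6.2], 1]
    - [[0.5, -4.2, 0], [0, 0, -6.2], 1]
    - [[0.5, -4.2, 0], [0, 0, -6.2], 1]
    - [[0.5, -4.2, 0], [0, 0, -6.2], 1]
    - [[0.5, -4.2, 0], [0, 0, -6.2], 1]
    - [[0.5, -4.2, 0], [0, 0, -6.2], 1]

```text
t: 2.1
eef_pos: [473.0, -244.9, 192.6]
tcp_rot: [-3.141, 0.0, 0.538]
ft_force: [0.6, 0.6, 0.2]
opening: 0.996
grip_force: 0.0
```

Emit:
move_arm:
  commands:
    - [[0.5, -2.0, -0.8], [0, 0, -2.8], 1]
    - [[0.5, -2.0, -0.8], [0, 0, -2.8], 1]
    - [[0.5, -2.0, -0.8], [0, 0, -2.8], 1]
    - [[0, -1.8, -0.8], [0, 0, -2.8], 1]
    - [[0, 0, 0], [0, 0, 0], 1]
    - [[0, 0, 0], [0, 0, 0], 1]

```text
t: 2.7
eef_pos: [488.1, -320.8, 160.3]
tcp_rot: [-3.141, 0.0, 0.347]
ft_force: [0.4, 0.5, 0.9]
opening: 0.995
grip_force: 0.0
```

Run:
```python
from h import *
i=camera_info("wrist"); im=read_camera("wrist"); s=state()
print(s["t"],s["eef_pos"],s["tcp_rot"],s["joints"]); print(np.round(i["K"],1).tolist(),np.round(i["cam_to_world"],2).tolist())
np.save("w1.npy",np.array([i],dtype=object),allow_pickle=True)
im=cv2.convertScaleAbs(im,alpha=1.5); cv2.imwrite("pics/w1.png",im)
```

```text
2.75 [ 488.19871223 -320.55867103  160.71336536] [-3.14119929e+00  1.47254534e-04  3.47871017e-01] [-6.94124336e-01  4.67180976e-01  1.69886116e+00  8.61003306e-05
  9.75964447e-01  5.28752740e-01]
[[325.2, 0.0, 282.5], [0.0, 325.2, 214.7], [0.0, 0.0, 1.0]] [[0.34, -0.9, -0.26, 562.27], [-0.94, -0.33, -0.09, -293.39], [-0.0, 0.28, -0.96, 352.05], [0.0, 0.0, 0.0, 1.0]]
```

View pics/w1.png

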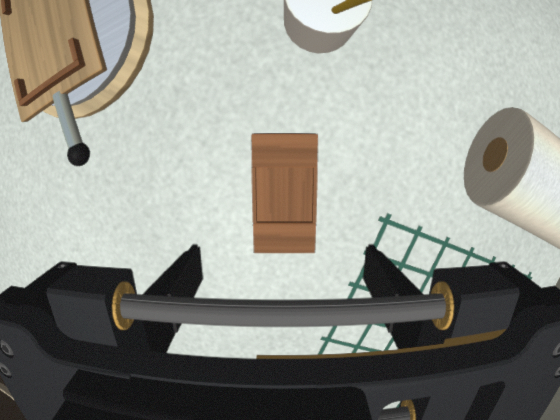

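Wrist view: the plaque's top corners are at about (251,135), (318,134), (315,252) and (254,252), centred between the open fingers. The handle ball is at (78,154).

Run:
```python
from h import *
i=np.load("w1.npy",allow_pickle=True)[0]
cs=[at("wrist",*p,21,i) for p in [(251,135),(318,134),(315.5,252.5),(253.5,252.5)]]
print(cs,np.mean(cs,0),[np.linalg.norm(cs[k]-cs[k-1]).round(1) for k in range(4)])
for a,b in((0,3),(1,2)): print(np.degrees(np.arctan2(*(cs[a]-cs[b])[1::-1])))
print(at("wrist",78,154,78.5,i))
print(proj("wrist",np.array([591-147*np.cos(.677),-24-147*np.sin(.677),78.5]),i))
```

```text
[array([ 540.7, -266.9,   21. ]), array([ 564.8, -330.2,   21. ]), array([ 444.3, -374.5,   21. ]), array([ 420.9, -310.1,   21. ])] [ 492.675 -320.425   21.   ] [np.float64(127.4), np.float64(67.7), np.float64(128.4), np.float64(68.5)]
19.829354631431336
20.185187025166513
[ 478.1 -113.2   78.5]
[ 79.93412081 156.50216995]
```

Emit:
move_arm:
  commands:
    - [[0.3, 0, -3], [0, 0, 0], 1]
    - [[0, 0, -4], [0, 0, 0], 1]
    - [[0, 0, -4], [0, 0, 0], 1]
    - [[0, 0, -2.5], [0, 0, 0], 1]
    - [[0, 0, -1.2], [0, 0, 0], 1]
    - [[0, 0, -0.7], [0, 0, 0], 1]
    - [[0, 0, 0], [0, 0, 0], 0.5]
    - [[0, 0, 0], [0, 0, 0], 0.5]
    - [[0, 0, 0], [0, 0, 0], 0.5]
    - [[0, 0, 0], [0, 0, 0], 0.5]

```text
t: 3.75
eef_pos: [491.6, -321.4, 7.7]
tcp_rot: [3.14, -0.001, 0.347]
ft_force: [0.1, -1.4, -0.8]
opening: 0.718
grip_force: 0.0
```

Emit:
move_arm:
  commands:
    - [[0, 0, 0], [0, 0, 0], 0.5]
    - [[0, 0, 0], [0, 0, 0], 0.5]
    - [[0, 0, 0], [0, 0, 0], 0.5]
    - [[0, 0, 0], [0, 0, 0], 0.5]

```text
t: 4.15
eef_pos: [491.2, -321.1, 6.8]
tcp_rot: [3.142, 0.0, 0.347]
ft_force: [-0.5, -0.5, 0.5]
opening: 0.504
grip_force: 0.0
```

Run:
```python
from h import *
i=camera_info("wrist"); im=read_camera("wrist"); s=state()
print(s["t"],s["eef_pos"],s["opening"],s["grip_force"])
cv2.imwrite("pics/w2.png",cv2.convertScaleAbs(im,alpha=1.5))
```

```text
4.2 [ 491.25571145 -321.12487762    6.7400455 ] 0.5037121943348143 0.0
```

View pics/w2.png

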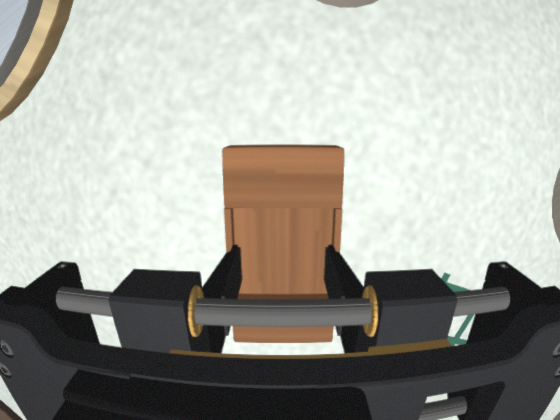

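Wrist view: the fingers look about 50 mm apart and lie over the plaque without gripping. I'll check where the finger tips really are against the projected TCP.

Run:
```python
from h import *
from scipy.spatial.transform import Rotation as R
i1=np.load("w1.npy",allow_pickle=True)[0]; i2=camera_info("wrist")
for i,tcp,o in((i1,[488.2,-320.6,160.7],95),(i2,state()["eef_pos"],48)):
    Rm=R.from_euler("xyz",state()["tcp_rot"]).as_matrix()
    for b in(0,10,20,30,40):
        print(b,[proj("wrist",np.array(tcp)+Rm@np.array([x,s*o/2,-b]),i).round(0).tolist() for s in(-1,1) for x in(-10,10)])
    print()
print([proj("wrist",np.array([491.2,-320.5,21])+R.from_euler("z",20,degrees=True).apply([x,y,0]),i2).round().tolist() for x in(65,-65) for y in(34,-34)])
print([proj("wrist",np.array([491.2,-320.5,21])+R.from_euler("z",20,degrees=True).apply([x,y,0]),i2).round().tolist() for x in(30,) for y in(30,-30)])
```

```text
0 [[211.0, 264.0], [209.0, 236.0], [356.0, 264.0], [358.0, 236.0]]
10 [[208.0, 271.0], [205.0, 241.0], [359.0, 271.0], [362.0, 241.0]]
20 [[204.0, 278.0], [201.0, 247.0], [362.0, 278.0], [365.0, 247.0]]
30 [[201.0, 286.0], [197.0, 254.0], [366.0, 286.0], [370.0, 254.0]]
40 [[197.0, 294.0], [193.0, 261.0], [370.0, 295.0], [374.0, 261.0]]

0 [[247.0, 265.0], [245.0, 236.0], [320.0, 265.0], [322.0, 236.0]]
10 [[245.0, 272.0], [244.0, 242.0], [322.0, 272.0], [324.0, 242.0]]
20 [[243.0, 279.0], [242.0, 248.0], [324.0, 279.0], [326.0, 248.0]]
30 [[241.0, 287.0], [240.0, 255.0], [326.0, 287.0], [328.0, 255.0]]
40 [[239.0, 296.0], [237.0, 262.0], [328.0, 296.0], [331.0, 262.0]]

[[221.0, 150.0], [344.0, 150.0], [233.0, 344.0], [332.0, 344.0]]
[[230.0, 211.0], [335.0, 211.0]]
```

The finger tips project about 18 mm behind the nominal TCP, so they were just above the 21 mm plaque. I'll reopen, go down gently while watching the force, and close again.

Emit:
move_arm:
  commands:
    - [[0, 0, 0], [0, 0, 0], 1]
    - [[0, 0, 0], [0, 0, 0], 1]
    - [[0, 0, 0], [0, 0, 0], 1]
    - [[0, 0, 0], [0, 0, 0], 1]
    - [[0, 0, 0], [0, 0, 0], 1]
    - [[0, 0, 0], [0, 0, 0], 1]
    - [[0, 0, 0], [0, 0, 0], 1]
    - [[0, 0, -0.4], [0, 0, 0], 1]
    - [[0, 0, 0], [0, 0, 0], 1]

```text
t: 5.1
eef_pos: [491.0, -321.0, 2.3]
tcp_rot: [-3.141, 0.0, 0.347]
ft_force: [0.2, -0.3, 0.7]
opening: 0.999
grip_force: 0.0
```

Emit:
move_arm:
  commands:
    - [[0, 0, -0.3], [0, 0, 0], 1]
    - [[0, 0, 0], [0, 0, 0], 1]

```text
t: 5.3
eef_pos: [491.1, -321.0, -0.7]
tcp_rot: [-3.141, 0.0, 0.347]
ft_force: [0.4, -0.2, 0.1]
opening: 1.004
grip_force: 0.0
```

Emit:
move_arm:
  commands:
    - [[0, 0, -0.4], [0, 0, 0], 1]
    - [[0, 0, 0], [0, 0, 0], 1]

```text
t: 5.5
eef_pos: [491.1, -321.0, -4.7]
tcp_rot: [-3.141, 0.0, 0.347]
ft_force: [0.1, -0.0, 0.4]
opening: 1.003
grip_force: 0.0
```

Emit:
move_arm:
  commands:
    - [[0, 0, -0.3], [0, 0, 0], 1]
    - [[0, 0, 0], [0, 0, 0], 1]

```text
t: 5.7
eef_pos: [491.1, -321.0, -7.6]
tcp_rot: [-3.141, 0.0, 0.347]
ft_force: [0.2, -0.0, -0.2]
opening: 0.998
grip_force: 0.0
```

Emit:
move_arm:
  commands:
    - [[0, 0, 0], [0, 0, 0], 0.6]
    - [[0, 0, 0], [0, 0, 0], 0.6]
    - [[0, 0, 0], [0, 0, 0], 0.6]
    - [[0, 0, 0], [0, 0, 0], 0.6]
    - [[0, 0, 0], [0, 0, 0], 0.6]

```text
t: 6.2
eef_pos: [491.3, -321.1, -7.2]
tcp_rot: [3.141, -0.0, 0.347]
ft_force: [0.3, 0.4, -0.4]
opening: 0.713
grip_force: 30.0
```

Emit:
move_arm:
  commands:
    - [[0, 0, 1], [0, 0, 0], 0.6]
    - [[0, 0, 3], [0, 0, 0], 0.6]
    - [[0, 0, 5], [0, 0, 0], 0.6]
    - [[0, 0, 4.2], [0, 0, 0], 0.6]
    - [[0.5, 1.5, 0], [0, 0, 1], 0.6]

```text
t: 6.7
eef_pos: [498.0, -308.4, 130.7]
tcp_rot: [3.133, -0.005, 0.363]
ft_force: [0.1, -0.2, -1.5]
opening: 0.71
grip_force: 30.0
```

Emit:
move_arm:
  commands:
    - [[1.2, 3.7, 0], [0, 0, 2.4], 0.6]
    - [[1.2, 3.7, 0], [0, 0, 2.4], 0.6]
    - [[1.2, 3.7, 0], [0, 0, 2.4], 0.6]
    - [[1.2, 3.7, 0], [0, 0, 2.4], 0.6]
    - [[1.2, 3.7, 0], [0, 0, 2.4], 0.6]
    - [[1.2, 3.7, 0], [0, 0, 2.4], 0.6]
    - [[1.2, 3.7, 0], [0, 0, 2.4], 0.6]
    - [[0.9, 2.0, 0], [0, 0, 1], 0.6]
    - [[0, 0.3, 0], [0, 0, 0], 0.6]
    - [[0, 0, 0], [0, 0, 0], 0.6]

```text
t: 7.7
eef_pos: [588.7, -23.5, 124.4]
tcp_rot: [-3.141, 0.001, 0.676]
ft_force: [0.4, 0.2, -3.1]
opening: 0.71
grip_force: 30.0
```

Run:
```python
from h import *
i=camera_info("wrist"); im=read_camera("wrist"); s=state()
print(s["t"],s["eef_pos"],s["tcp_rot"],s["opening"],s["grip_force"])
np.save("w3.npy",np.array([i],dtype=object),allow_pickle=True)
cv2.imwrite("pics/w3raw.png",im)
c=cv2.resize(im[60:360,140:420],None,fx=2,fy=2,interpolation=cv2.INTER_CUBIC)
cv2.imwrite("pics/w3.png",cv2.convertScaleAbs(c,alpha=1.5))
```

```text
7.75 [588.68176091 -24.27357311 124.45519701] [-3.14116106e+00  7.12760192e-04  6.75309933e-01] 0.7090485407350634 29.999426901340485
```

View pics/w3.png

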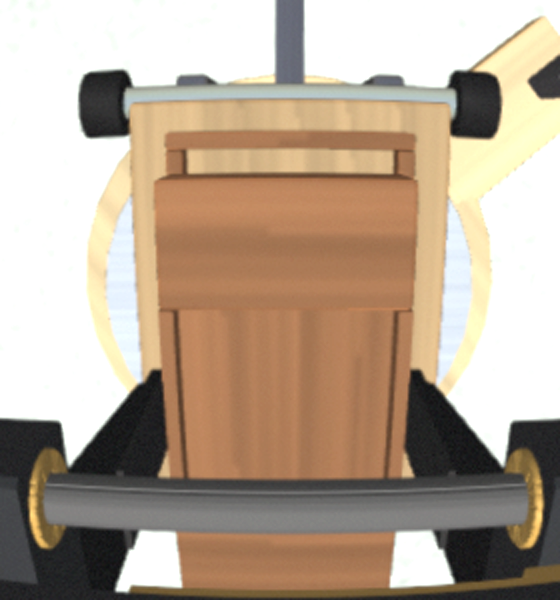

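Crop: the plaque's front top edge runs from (157,181) to (415,181). The pocket's end wall outer corners are at (165,133) and (416,133), and the board's far edge from (130,100) to (450,100).

Run:
```python
from h import *
i=np.load("w3.npy",allow_pickle=True)[0]
tcp=np.array([588.7,-24.0]); y=.6753; Rm=np.array([[np.cos(y),-np.sin(y)],[np.sin(y),np.cos(y)]])
for n,p,z in(("plL",(157,181),152.7),("plR",(415,181),152.7),("wallL",(165,133),96.5),("wallR",(416,133),96.5),("wallinL",(187,149),96.5),("wallinR",(395,149),96.5),("bdL",(130,103),84.5),("bdR",(450,103),84.5),("ptr",(290,0),60)):
    w=at("wrist",140+p[0]/2,60+p[1]/2,z,i); print(n,w,((w[:2]-tcp)@Rm).round(1))
```

```text
plL [619.8  43.5 152.7] [66.5 33.2]
plR [660.8  -7.5 152.7] [ 66.6 -32.2]
wallL [624.   57.2  96.5] [78.3 41.3]
wallR [677.2  -8.8  96.5] [ 78.6 -43.5]
wallinL [624.2  47.8  96.5] [72.6 33.8]
wallinR [668.3  -6.8  96.5] [ 72.9 -36.3]
bdL [623.5  75.9  84.5] [89.6 56.2]
bdR [695.3 -13.1  84.5] [ 90.  -58.1]
ptr [691.1  56.8  60. ] [130.4  -0.9]
```

Emit:
move_arm:
  commands:
    - [[0.37, 0.09, -1], [0, 0, 0], 0.6]
    - [[0, 0, -1.5], [0, 0, 0], 0.6]
    - [[0, 0, -0.7], [0, 0, 0], 0.6]
    - [[0, 0, 0], [0, 0, 0], 0.6]
    - [[0, 0, -0.3], [0, 0, 0], 0.6]
    - [[0, 0, -0.3], [0, 0, 0], 0.6]
    - [[0, 0, 0], [0, 0, 0], 0.6]

```text
t: 8.45
eef_pos: [592.9, -23.3, 86.7]
tcp_rot: [3.142, 0.0, 0.675]
ft_force: [0.7, -0.0, -2.4]
opening: 0.713
grip_force: 30.0
```

Emit:
move_arm:
  commands:
    - [[0, 0, -0.3], [0, 0, 0], 0.6]
    - [[0, 0, -0.2], [0, 0, 0], 0.6]
    - [[0, 0, 0], [0, 0, 0], 0.6]

```text
t: 8.75
eef_pos: [592.8, -23.2, 81.5]
tcp_rot: [-3.141, 0.0, 0.675]
ft_force: [-0.5, -0.4, -1.3]
opening: 0.714
grip_force: 30.0
```

Already below the wall tops with no contact, so I continue down to the floor.

Emit:
move_arm:
  commands:
    - [[0, 0, -0.2], [0, 0, 0], 0.6]
    - [[0, 0, -0.1], [0, 0, 0], 0.6]
    - [[0, 0, -0.1], [0, 0, 0], 0.6]
    - [[0, 0, 0], [0, 0, 0], 0.6]

```text
t: 9.15
eef_pos: [592.9, -23.2, 77.6]
tcp_rot: [-3.142, 0.0, 0.675]
ft_force: [0.5, -0.7, -1.7]
opening: 0.709
grip_force: 30.0
```

Emit:
move_arm:
  commands:
    - [[0, 0, 0], [0, 0, 0], 0.8]
    - [[0, 0, 0], [0, 0, 0], 0.85]
    - [[0, 0, 0], [0, 0, 0], 0.9]
    - [[0, 0, 0], [0, 0, 0], 0.95]
    - [[0, 0, 2], [0, 0, 0], 1]
    - [[0, 0, 5], [0, 0, 0], 1]
    - [[0, 0, 4], [0, 0, 0], 1]
    - [[0, 0, 0], [0, 0, 0], 1]
    - [[0, 0, 0], [0, 0, 0], 1]

```text
t: 10.05
eef_pos: [593.0, -23.2, 188.3]
tcp_rot: [3.14, -0.001, 0.675]
ft_force: [1.0, 0.2, 0.3]
opening: 0.999
grip_force: 0.0
```

Run:
```python
from h import *
i=camera_info("wrist"); im=read_camera("wrist"); s=state()
print(s["t"],s["eef_pos"],s["tcp_rot"],s["joints"],s["opening"],s["grip_force"])
np.save("w4.npy",np.array([i],dtype=object),allow_pickle=True)
c=cv2.resize(im[40:340,130:430],None,fx=2,fy=2,interpolation=cv2.INTER_CUBIC)
cv2.imwrite("pics/w4.png",cv2.convertScaleAbs(c,alpha=1.5))
```

```text
10.1 [592.51442811 -23.17582425 187.15636191] [-3.14118268e+00  4.67848413e-04  6.75208337e-01] [-1.50427597e-01  4.51156227e-01  1.64634926e+00 -7.61593623e-05
  1.04470573e+00  7.45198753e-01] 0.9981584519950645 0.0
```

View pics/w4.png

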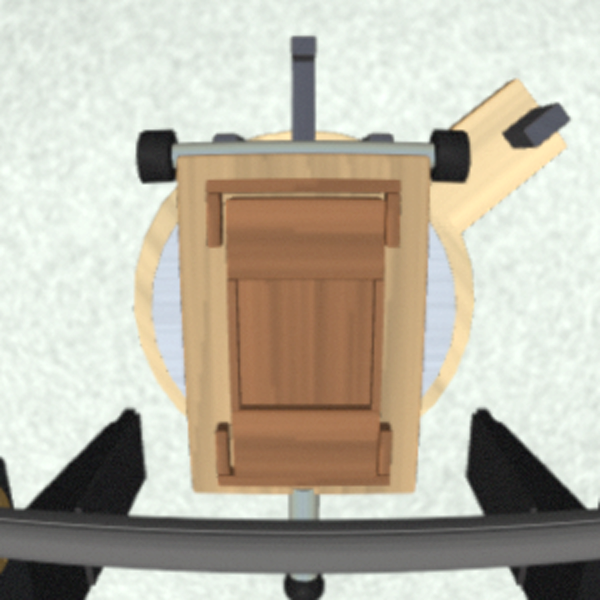

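Wrist crop: the plaque is seated flat inside all four corner walls. The recess's top edges are at about (237,279), (382,279), (377,410) and (241,410). The pointer tip top is at (303,45) and the index block top near (553,117).

Run:
```python
from h import *
i=np.load("w4.npy",allow_pickle=True)[0]
tcp=np.array([592.7,-23.2]); y=.6752; Rm=np.array([[np.cos(y),-np.sin(y)],[np.sin(y),np.cos(y)]])
W={}
for n,p,z in(("rFL",(237,279),105.5),("rFR",(382,279),105.5),("rNR",(377,410),105.5),("rNL",(241,410),105.5),("plFL",(228,199),105.5),("plFR",(385,199),105.5),("plNL",(233,473),105.5),("plNR",(381,473),105.5),("bFL",(177,156),84.5),("bFR",(431,156),84.5),("bNR",(415,492),84.5),("bNL",(194,492),84.5),("ptr",(304,45),65),("idx",(547,123),58)):
    w=at("wrist",130+p[0]/2,40+p[1]/2,z,i); W[n]=w; print(n,w,((w[:2]-tcp)@Rm).round(1))
for k in("r","pl","b"): m=np.mean([v for n,v in W.items() if n.startswith(k)],0); print(k,m.round(1),((m[:2]-tcp)@Rm).round(1))
```

```text
rFL [599.5  19.7 105.5] [32.1 29.2]
rFR [638.5 -28.9 105.5] [ 32.2 -33.1]
rNR [591.4 -66.2 105.5] [-27.9 -32.8]
rNL [552.8 -18.  105.5] [-27.9  29. ]
plFL [624.4  43.7 105.5] [66.6 32.4]
plFR [665.7  -7.8 105.5] [ 66.6 -33.6]
plNL [524.6 -34.2 105.5] [-60.  34.]
plNR [568.3 -88.8 105.5] [-60. -36.]
bFL [623.5  75.9  84.5] [86.  58.1]
bFR [695.5 -14.   84.5] [ 86.  -57.1]
bNR [ 564.3 -119.1   84.5] [-82.1 -57.1]
bNL [492.6 -29.7  84.5] [-82.2  57.5]
ptr [701.4  64.6  65. ] [139.7   0.6]
idx [753.4 -52.4  58. ] [ 107.2 -123.2]
r [595.6 -23.4 105.5] [ 2.1 -1.9]
pl [595.8 -21.8 105.5] [ 3.3 -0.8]
b [594.  -21.7  84.5] [1.9 0.4]
```

Emit:
move_arm:
  commands:
    - [[-1.5, 3.9, 0], [0, 0, 4.9], 1]
    - [[-1.5, 3.9, 0], [0, 0, 4.9], 1]
    - [[-1.5, 3.9, 0], [0, 0, 4.9], 1]
    - [[-1.5, 3.9, 0], [0, 0, 4.9], 1]
    - [[-1.5, 4, 0], [0, 0, 4.9], 1]
    - [[-1.6, 4, -1], [0, 0, 4.9], 1]
    - [[-1.6, 4, -1], [0, 0, 4.9], 1]
    - [[-1.6, 4, -1], [0, 0, 4.9], 1]
    - [[0, 0, -1], [0, 0, 0], 1]
    - [[0, 0, 0], [0, 0, 0], 1]

```text
t: 11.1
eef_pos: [468.5, 292.8, 145.2]
tcp_rot: [-3.138, 0.003, 1.361]
ft_force: [-0.6, -0.8, 0.1]
opening: 0.999
grip_force: 0.0
```

Run:
```python
from h import *
i=camera_info("wrist"); im=read_camera("wrist"); s=state()
print(s["t"],s["eef_pos"],s["tcp_rot"],s["joints"])
np.save("w5.npy",np.array([i],dtype=object),allow_pickle=True)
cv2.imwrite("pics/w5.png",cv2.convertScaleAbs(im,alpha=1.5))
```

```text
11.15 [469.3771529  292.18967952 146.24120286] [-3.13925546e+00  2.08443959e-03  1.35907761e+00] [ 4.37460223e-01  4.44115338e-01  1.78845859e+00 -3.12978294e-04
  9.12140628e-01  6.49373326e-01]
```

View pics/w5.png

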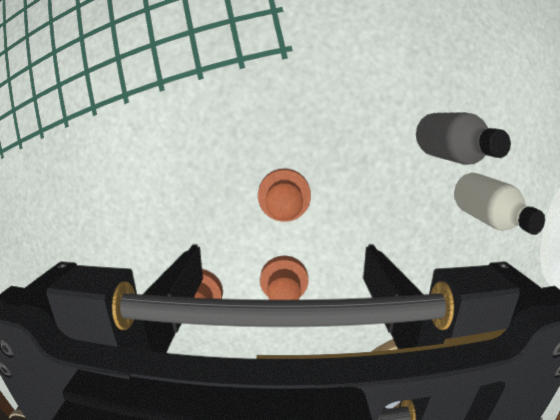

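Wrist view: one relief is at (284,195), a second at (284,280), and a third is hidden at about (208,287). I'll work out which one is the target.

Run:
```python
from h import *
i=np.load("w5.npy",allow_pickle=True)[0]
for p,z in(((284,195),14),((284.5,200),38),((284,278),14),((208,287),14)): print(p,at("wrist",*p,z,i))
tcp=np.array([469.4,292.2]);y=1.359
for p in((258,195),(311,195),(284,168.5),(284,221)): 
    w=at("wrist",*p,14 if p[1]<200 else 5,i); print(w)
```

```text
(284, 195) [471.6 299.2  14. ]
(284.5, 200) [472.2 299.7  38. ]
(284, 278) [452.2 207.2  14. ]
(208, 287) [364.2 212.3  14. ]
[445.7 304.7  14. ]
[498.6 293.5  14. ]
[477.3 325.8  14. ]
[465.3 269.4   5. ]
```

Emit:
move_arm:
  commands:
    - [[0.15, 0.4, -2], [0, 0, 0], 1]
    - [[0, 0, -2], [0, 0, 0], 1]
    - [[0, 0, 0], [0, 0, 0], 1]
    - [[0, 0, 0], [0, 0, 0], 1]

```text
t: 11.55
eef_pos: [472.0, 295.8, 108.1]
tcp_rot: [-3.141, 0.0, 1.358]
ft_force: [-0.5, -0.7, 1.1]
opening: 1.001
grip_force: 0.0
```

Run:
```python
from h import *
from scipy.optimize import least_squares
i=camera_info("wrist"); im=read_camera("wrist"); it=camera_info("top"); s=state()
print(s["t"],s["eef_pos"],s["tcp_rot"])
a=np.linspace(0,2*np.pi,60,endpoint=False)
def sil(n,x,y,i):
    P=[proj(n,np.c_[x+r*np.cos(a),y+r*np.sin(a),np.full(60,z)],i) for r,z in((27.5,0),(27.5,14),(18,38),(10,47))]
    return cv2.convexHull(np.vstack(P).astype(np.float32))
def mask(im):
    h=cv2.cvtColor(im,cv2.COLOR_BGR2HSV); return ((h[...,0]<14)&(h[...,1]>90)&(h[...,2]>30)).astype(np.uint8)
for n,img,inf in(("wrist",im,i),("top",cv2.imread("pics/top0.png"),it)):
    m=mask(img); k,l,st,ct=cv2.connectedComponentsWithStats(m)
    u0=proj(n,np.array([471.,297,14]),inf)
    j=min([j for j in range(1,k) if st[j,4]>100],key=lambda j:np.hypot(*(ct[j]-u0)))
    h=cv2.convexHull(np.argwhere(l==j)[:,::-1].astype(np.int32))
    M=cv2.moments(h); c=np.array([M["m10"],M["m01"]])/M["m00"]
    def f(p):
        q=sil(n,p[0],p[1],inf); M=cv2.moments(q); return np.array([M["m10"],M["m01"]])/M["m00"]-c
    r=least_squares(f,[471,297],diff_step=1e-3); q=sil(n,*r.x,inf)
    print(n,st[j],c,"pos",r.x.round(1),"area",M["m00"],cv2.contourArea(q))
```

```text
11.6 [472.21806281 296.15167352 108.56755865] [ 3.14091783e+00 -3.60458716e-04  1.35787691e+00]
wrist [ 252  179   58   58 2681] [280.51909557 207.65089619] pos [471.3 298.1] area 2631.5 2869.7601647366537
top [146 243  24  24 445] [157.45853081 254.34755134] pos [469.1 295.7] area 422.0 491.92551524052396
```

Emit:
move_arm:
  commands:
    - [[-0.1, 0.13, -3], [0, 0, 0], 1]
    - [[0, 0, -3.5], [0, 0, 0], 1]
    - [[0, 0, -2], [0, 0, 0], 1]
    - [[0, 0, -1.1], [0, 0, 0], 1]
    - [[0, 0, -0.6], [0, 0, 0], 0.8]
    - [[0, 0, 0], [0, 0, 0], 0.7]
    - [[0, 0, 0], [0, 0, 0], 0.6]
    - [[0, 0, 0], [0, 0, 0], 0.5]

```text
t: 12.4
eef_pos: [470.9, 298.3, 6.8]
tcp_rot: [3.14, -0.001, 1.359]
ft_force: [1.0, -0.1, -0.6]
opening: 0.721
grip_force: 0.0
```

Emit:
move_arm:
  commands:
    - [[0, 0, 0], [0, 0, 0], 0.4]
    - [[0, 0, 0], [0, 0, 0], 0.35]
    - [[0, 0, 0], [0, 0, 0], 0.3]
    - [[0, 0, 0], [0, 0, 0], 0.3]
    - [[0, 0, 0], [0, 0, 0], 0.3]
    - [[0, 0, 0], [0, 0, 0], 0.3]

```text
t: 13.0
eef_pos: [470.5, 298.1, 5.8]
tcp_rot: [3.141, -0.0, 1.359]
ft_force: [-0.8, 0.0, 2.2]
opening: 0.371
grip_force: 30.0
```

Emit:
move_arm:
  commands:
    - [[0, 0, 0.5], [0, 0, 0], 0.3]
    - [[0, 0, 2], [0, 0, 0], 0.3]
    - [[0, 0, 4], [0, 0, 0], 0.3]
    - [[0, 0, 4], [0, 0, 0], 0.3]
    - [[0, 0, 3], [0, 0, 0], 0.3]
    - [[0, 0, 0.9], [0, 0, 0], 0.3]

```text
t: 13.6
eef_pos: [471.3, 298.5, 152.9]
tcp_rot: [3.138, -0.003, 1.359]
ft_force: [-0.3, 0.1, -1.8]
opening: 0.367
grip_force: 30.0
```

Emit:
move_arm:
  commands:
    - [[0.9, -2.2, 0], [0, 0, -3], 0.3]
    - [[1.3, -3.4, 0], [0, 0, -4.2], 0.3]
    - [[1.3, -3.5, 0], [0, 0, -4.3], 0.3]
    - [[1.4, -3.5, 0], [0, 0, -4.3], 0.3]
    - [[1.4, -3.5, 0], [0, 0, -4.3], 0.3]
    - [[1.4, -3.5, 0], [0, 0, -4.3], 0.3]
    - [[1.4, -3.5, 0], [0, 0, -4.3], 0.3]
    - [[1.4, -3.5, 0], [0, 0, -4.3], 0.3]
    - [[1.1, -3.0, 0], [0, 0, -3.6], 0.3]
    - [[0.8, -1.94, 0], [0, 0, -2.6], 0.3]

```text
t: 14.6
eef_pos: [594.5, -19.5, 148.4]
tcp_rot: [-3.141, 0.001, 0.671]
ft_force: [0.0, 0.5, -1.2]
opening: 0.368
grip_force: 30.0
```

Emit:
move_arm:
  commands:
    - [[0, 0, 0], [0, 0, 0], 0.3]
    - [[0, 0, 0], [0, 0, 0], 0.3]
    - [[0, 0, 0], [0, 0, 0], 0.3]

```text
t: 14.9
eef_pos: [593.9, -16.4, 149.2]
tcp_rot: [-3.141, 0.001, 0.677]
ft_force: [0.0, 0.8, -0.8]
opening: 0.371
grip_force: 30.0
```

Run:
```python
from h import *
i=camera_info("wrist"); im=read_camera("wrist"); s=state()
print(s["t"],s["eef_pos"],s["tcp_rot"],s["opening"],s["ft_force"])
np.save("w6.npy",np.array([i],dtype=object),allow_pickle=True)
c=cv2.resize(im[60:340,140:420],None,fx=2.1,fy=2.1,interpolation=cv2.INTER_CUBIC)
cv2.imwrite("pics/w6.png",cv2.convertScaleAbs(c,alpha=1.5))
```

```text
14.95 [593.98478081 -16.30340988 149.46938412] [-3.14109399e+00  3.93695014e-04  6.76900663e-01] 0.3721392169706803 [ 0.65340925 -0.32902435 -0.64537919]
```

View pics/w6.png

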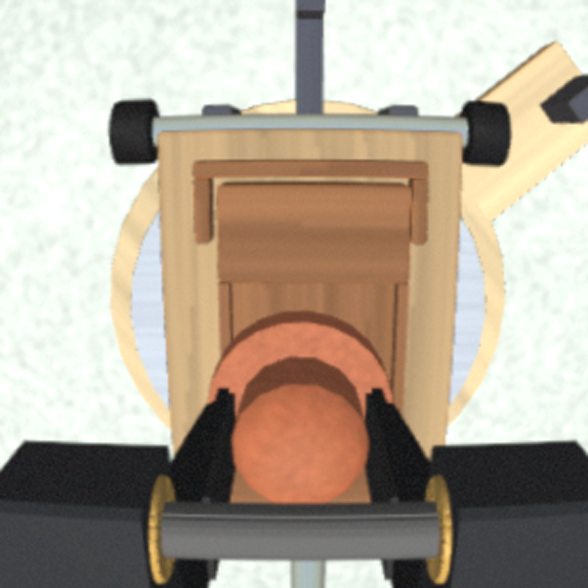

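Crop: the relief is held upright. Its foot's far rim is at about (302,322) on the upper edge and (302,312) on the lower edge, with sides at u≈211 and 393. The recess's far edge is at row 282 and its side edges are at u≈230 and 398.

Run:
```python
from h import *
i=np.load("w6.npy",allow_pickle=True)[0]
tcp=np.array([594.0,-16.3]); y=.6769; Rm=np.array([[np.cos(y),-np.sin(y)],[np.sin(y),np.cos(y)]])
zb=149.4-5.8
for n,p,z in(("foot far top",(302,322),zb+14),("foot far bot",(302,312),zb),("footL",(211,393),zb+14),("footR",(393,393),zb+14),("stemtopL",(233,440),zb+36),("stemtopR",(368,440),zb+36),("recF L",(220,282),105.5),("recF R",(408,282),105.5),("recEdgeL",(229,300),105.5),("recEdgeR",(398,300),105.5),("plF L",(219,184),105.5),("plF R",(412,184),105.5),("bdFL",(158,132),84.5),("bdFR",(463,132),84.5)):
    w=at("wrist",140+p[0]/2.1,60+p[1]/2.1,z,i); print(n,w,((w[:2]-tcp)@Rm).round(1))
```

```text
foot far top [6.155e+02 4.000e-01 1.576e+02] [27.2 -0.4]
foot far bot [ 6.149e+02 -2.000e-01  1.436e+02] [26.4 -0.5]
footL [582.3   7.5 157.6] [ 5.8 25.9]
footR [615.4 -33.7 157.6] [  5.8 -27. ]
stemtopL [584.   -1.7 179.6] [ 1.3 17.6]
stemtopR [606.2 -29.3 179.6] [  1.4 -17.8]
recF L [597.4  22.9 105.5] [27.2 28.4]
recF R [639.3 -29.1 105.5] [ 27.3 -38.4]
recEdgeL [594.2  16.4 105.5] [20.6 25.4]
recEdgeR [632.  -30.6 105.5] [ 20.7 -34.9]
plF L [624.7  44.4 105.5] [62.  28.1]
plF R [666.7  -7.5 105.5] [ 62.2 -38.7]
bdFL [623.4  76.   84.5] [80.7 53.5]
bdFR [695.7 -13.3  84.5] [ 81.2 -61.4]
```

Emit:
move_arm:
  commands:
    - [[0.12, -0.5, -1], [0, 0, 0], 0.3]
    - [[0, 0, -1.5], [0, 0, 0], 0.3]
    - [[0, 0, -0.9], [0, 0, 0], 0.3]
    - [[0, 0, 0], [0, 0, 0], 0.3]
    - [[0, 0, 0], [0, 0, 0], 0.3]

```text
t: 15.45
eef_pos: [595.7, -22.2, 115.7]
tcp_rot: [-3.141, 0.0, 0.676]
ft_force: [-0.2, 0.4, -1.4]
opening: 0.369
grip_force: 30.0
```

Emit:
move_arm:
  commands:
    - [[-0.03, 0.07, -0.3], [0, 0, 0], 0.3]
    - [[0, 0, -0.25], [0, 0, 0], 0.3]
    - [[0, 0, -0.15], [0, 0, 0], 0.3]
    - [[0, 0, 0], [0, 0, 0], 0.3]

```text
t: 15.85
eef_pos: [595.3, -21.6, 108.6]
tcp_rot: [-3.142, 0.0, 0.675]
ft_force: [0.2, -0.2, -0.6]
opening: 0.372
grip_force: 30.0
```

Emit:
move_arm:
  commands:
    - [[0, 0, -0.15], [0, 0, 0], 0.3]
    - [[0, 0, -0.15], [0, 0, 0], 0.3]
    - [[0, 0, 0], [0, 0, 0], 0.3]

```text
t: 16.15
eef_pos: [595.3, -21.6, 105.6]
tcp_rot: [-3.142, 0.0, 0.675]
ft_force: [-0.0, -0.3, -1.0]
opening: 0.365
grip_force: 30.0
```

Emit:
move_arm:
  commands:
    - [[0, 0, -0.12], [0, 0, 0], 0.3]
    - [[0, 0, -0.1], [0, 0, 0], 0.3]
    - [[0, 0, -0.06], [0, 0, 0], 0.3]
    - [[0, 0, 0], [0, 0, 0], 0.3]
    - [[0, 0, 0], [0, 0, 0], 0.3]

```text
t: 16.65
eef_pos: [595.4, -21.6, 103.0]
tcp_rot: [3.141, -0.0, 0.675]
ft_force: [1.0, 0.0, -1.2]
opening: 0.371
grip_force: 30.0
```

Emit:
move_arm:
  commands:
    - [[0, 0, -0.05], [0, 0, 0], 0.37]
    - [[0, 0, 0], [0, 0, 0], 0.4]
    - [[0, 0, 0], [0, 0, 0], 0.45]
    - [[0, 0, 0], [0, 0, 0], 0.55]
    - [[0, 0, 0], [0, 0, 0], 0.6]
    - [[0, 0, 0.3], [0, 0, 0], 0.6]
    - [[0, 0, 1.5], [0, 0, 0], 0.7]
    - [[0, 0, 3], [0, 0, 0], 0.8]
    - [[0, 0, 3], [0, 0, 0], 1]
    - [[0, 0, 0], [0, 0, 0], 1]

```text
t: 17.65
eef_pos: [597.0, -21.8, 184.5]
tcp_rot: [3.137, -0.004, 0.675]
ft_force: [-0.4, -0.3, -0.2]
opening: 0.883
grip_force: 0.0
```

Emit:
move_arm:
  commands:
    - [[-2.5, -2, 0], [0, 0, 0], 1]
    - [[-3.5, -2.8, 0], [0, 0, 0], 1]
    - [[-2.5, -2, 0], [0, 0, 0], 1]
    - [[-0.8, -0.6, 0], [0, 0, 0], 1]
    - [[0, 0, 0], [0, 0, 0], 1]
    - [[0, 0, 0], [0, 0, 0], 1]

```text
t: 18.25
eef_pos: [503.1, -95.4, 180.5]
tcp_rot: [3.141, -0.0, 0.675]
ft_force: [0.1, 0.2, -0.0]
opening: 0.997
grip_force: 0.0
```

Run:
```python
from h import *
i=camera_info("wrist"); im=read_camera("wrist"); s=state()
print(s["t"],s["eef_pos"],s["tcp_rot"],s["opening"])
np.save("w7.npy",np.array([i],dtype=object),allow_pickle=True); cv2.imwrite("pics/w7raw.png",im)
sc=read_camera("scene"); tp=read_camera("top"); cv2.imwrite("pics/sc7.png",sc); cv2.imwrite("pics/tp7.png",tp)
a=np.linspace(0,2*np.pi,60,endpoint=False)
# relief in the wrist picture: position from silhouette with base at z=96.5
h=cv2.cvtColor(im,cv2.COLOR_BGR2HSV)
c=proj("wrist",np.array([594.5,-21.8,96.5+49]),i); print("expected dome px",c, "hsv",h[int(c[1]),int(c[0])])
# ball: darkest blob near expected
b=proj("wrist",np.array([479.4,-114.1,78.5]),i); print("ball px",b)
c0=s["eef_pos"]
print(proj("wrist",np.array([502.7,-95.2,86.5]),i))
```

```text
18.3 [503.28838121 -95.17836135 180.36659214] [ 3.14124537e+00 -3.45403857e-04  6.75639484e-01] 0.9991601531050854
expected dome px [282.4765457   69.77182523] hsv [  9 139 127]
ball px [282.49541831 239.8912754 ]
[282.30683587 212.08985062]
```

Run:
```python
from h import *
i=np.load("w7.npy",allow_pickle=True)[0]; im=cv2.imread("pics/w7raw.png"); h=cv2.cvtColor(im,cv2.COLOR_BGR2HSV)
m=((h[...,2]<70)).astype(np.uint8); m[:225]=0; m[265:]=0; m[:,:255]=0; m[:,310:]=0
k,l,st,ct=cv2.connectedComponentsWithStats(m); print([(st[j].tolist(),ct[j].round(1).tolist()) for j in range(1,k) if st[j,4]>30])
# relief blob: hue/sat histogram along column 282, rows 40..215
for r in range(40,216,5): print(r,h[r,282].tolist(),end=" ")
m=((h[...,0]<12)&(h[...,1]>125)).astype(np.uint8); m[180:]=0
k,l,st,ct=cv2.connectedComponentsWithStats(m); print([(st[j].tolist(),ct[j].round(1).tolist()) for j in range(1,k) if st[j,4]>200])
a=np.linspace(0,2*np.pi,60)
for r,z in((27.5,110.5),(18,134.5),(10,143.5)):
    q=proj("wrist",np.c_[594.7+r*np.cos(a),-21.9+r*np.sin(a),np.full(60,z)],i); print(z,q.min(0).round(),q.max(0).round())
```

```text
[([270, 232, 24, 20, 378], [281.4, 241.5])]
40 [12, 129, 91] 45 [9, 144, 124] 50 [9, 156, 113] 55 [9, 153, 120] 60 [9, 145, 121] 65 [9, 142, 124] 70 [9, 143, 127] 75 [9, 141, 125] 80 [9, 145, 123] 85 [9, 148, 124] 90 [9, 153, 122] 95 [9, 155, 89] 100 [9, 139, 127] 105 [9, 139, 125] 110 [11, 139, 86] 115 [13, 132, 91] 120 [13, 132, 104] 125 [13, 130, 106] 130 [12, 128, 102] 135 [12, 126, 89] 140 [12, 126, 93] 145 [13, 129, 95] 150 [13, 129, 99] 155 [13, 126, 95] 160 [12, 133, 94] 165 [13, 127, 94] 170 [18, 92, 128] 175 [93, 22, 114] 180 [93, 20, 115] 185 [90, 22, 114] 190 [95, 24, 115] 195 [93, 22, 116] 200 [93, 24, 115] 205 [93, 22, 115] 210 [95, 24, 115] 215 [93, 20, 115] [([248, 42, 70, 69, 3661], [282.5, 76.4]), ([50, 66, 43, 41, 1304], [72.2, 85.6]), ([18, 131, 39, 38, 1122], [38.2, 149.7])]
110.5 [248.  44.] [317. 111.]
134.5 [258.  48.] [308.  96.]
143.5 [268.  56.] [297.  84.]
```

The relief blob matches the silhouette expected for an upright, seated relief to within 2 px, and the handle ball is where predicted. Now I grip the handle.

Emit:
move_arm:
  commands:
    - [[0, 0, -3], [0, 0, 0], 0.9]
    - [[0, 0, -4], [0, 0, 0], 0.8]
    - [[0, 0, -3], [0, 0, 0], 0.7]
    - [[0, 0, -1.5], [0, 0, 0], 0.6]
    - [[0, 0, -0.5], [0, 0, 0], 0.5]
    - [[0, 0, 0], [0, 0, 0], 0.4]
    - [[0, 0, 0], [0, 0, 0], 0.3]
    - [[0, 0, 0], [0, 0, 0], 0.25]
    - [[0, 0, 0], [0, 0, 0], 0.2]

```text
t: 19.3
eef_pos: [502.7, -95.7, 61.2]
tcp_rot: [3.14, -0.001, 0.675]
ft_force: [-0.0, -0.2, 0.3]
opening: 0.3
grip_force: 0.0
```

Emit:
move_arm:
  commands:
    - [[0, 0, 0], [0, 0, 0], 0.1]
    - [[0, 0, 0], [0, 0, 0], 0.1]
    - [[0, 0, 0], [0, 0, 0], 0.1]
    - [[0, 0, 0], [0, 0, 0], 0.1]
    - [[0, 0, 0], [0, 0, 0], 0.1]

```text
t: 19.8
eef_pos: [502.2, -95.5, 60.5]
tcp_rot: [-3.141, 0.0, 0.675]
ft_force: [-1.0, 3.0, 3.3]
opening: 0.123
grip_force: 26.3
```

Opening 0.123 is less than the 16 mm rod, so the tips only pinch its upper part. I'll open a little, go 12 mm deeper and grip again.

Emit:
move_arm:
  commands:
    - [[0, 0, 0], [0, 0, 0], 0.35]
    - [[0, 0, 0], [0, 0, 0], 0.35]
    - [[0, 0, 0], [0, 0, 0], 0.35]
    - [[0, 0, 0], [0, 0, 0], 0.35]
    - [[0, 0, -0.6], [0, 0, 0], 0.35]
    - [[0, 0, -0.6], [0, 0, 0], 0.35]
    - [[0, 0, 0], [0, 0, 0], 0.25]
    - [[0, 0, 0], [0, 0, 0], 0.15]
    - [[0, 0, 0], [0, 0, 0], 0.1]
    - [[0, 0, 0], [0, 0, 0], 0.1]

```text
t: 20.8
eef_pos: [502.3, -95.6, 48.4]
tcp_rot: [-3.142, 0.0, 0.675]
ft_force: [0.2, -0.4, -2.6]
opening: 0.162
grip_force: 30.0
```

Emit:
move_arm:
  commands:
    - [[0, 0, 0], [0, 0, 0], 0.1]
    - [[0, 0, 0], [0, 0, 0], 0.1]
    - [[0, 0, 0], [0, 0, 0], 0.1]

```text
t: 21.1
eef_pos: [502.3, -95.6, 48.4]
tcp_rot: [-3.142, 0.0, 0.675]
ft_force: [-0.0, 0.2, -3.3]
opening: 0.163
grip_force: 30.0
```

Emit:
move_arm:
  commands:
    - [[-0.31, 0.41, 0], [0, 0, -2.5], 0.1]
    - [[-0.29, 0.42, 0], [0, 0, -2.5], 0.1]
    - [[-0.27, 0.43, 0], [0, 0, -2.5], 0.1]
    - [[-0.26, 0.44, 0], [0, 0, -2.5], 0.1]
    - [[-0.24, 0.45, 0], [0, 0, -2.5], 0.1]
    - [[-0.22, 0.46, 0], [0, 0, -2.5], 0.1]
    - [[-0.2, 0.47, 0], [0, 0, -2.5], 0.1]
    - [[-0.18, 0.48, 0], [0, 0, -2.5], 0.1]
    - [[-0.15, 0.49, 0], [0, 0, -2.5], 0.1]
    - [[-0.13, 0.5, 0], [0, 0, -2.5], 0.1]

```text
t: 22.1
eef_pos: [479.8, -50.5, 48.4]
tcp_rot: [3.141, 0.0, 0.237]
ft_force: [-0.7, -3.7, -4.0]
opening: 0.156
grip_force: 30.0
```

Emit:
move_arm:
  commands:
    - [[-0.11, 0.5, 0], [0, 0, -2.5], 0.1]
    - [[-0.09, 0.5, 0], [0, 0, -2.5], 0.1]
    - [[-0.07, 0.51, 0], [0, 0, -2.5], 0.1]
    - [[-0.05, 0.51, 0], [0, 0, -2.5], 0.1]
    - [[-0.02, 0.51, 0], [0, 0, -2.5], 0.1]
    - [[0, 0.51, 0], [0, 0, -2.5], 0.1]
    - [[0.02, 0.51, 0], [0, 0, -2.5], 0.1]
    - [[0.04, 0.51, 0], [0, 0, -2.5], 0.1]
    - [[0, 0, 0], [0, 0, 0], 0.1]
    - [[0, 0, 0], [0, 0, 0], 0.1]

```text
t: 23.1
eef_pos: [477.1, -9.4, 48.4]
tcp_rot: [-3.141, 0.0, -0.109]
ft_force: [0.4, 3.6, -4.2]
opening: 0.161
grip_force: 30.0
```

Run:
```python
from h import *
from scipy.optimize import minimize
s=state(); print(s["t"],s["eef_pos"],s["tcp_rot"])
tp=read_camera("top"); sc=read_camera("scene"); cv2.imwrite("pics/tp8.png",tp); cv2.imwrite("pics/sc8.png",sc)
def dark(im,g=1.): 
    h=cv2.cvtColor(im,cv2.COLOR_BGR2HSV); return ((h[...,2]<85*g)&(h[...,0]>95)&(h[...,0]<140)).astype(np.uint8)
def box(c,f,x0,x1,w,z0,z1):
    P=np.array([[x,y,z] for x in(x0,x1) for y in(-w/2,w/2) for z in(z0,z1)],float)
    R=np.array([[np.cos(f),-np.sin(f)],[np.sin(f),np.cos(f)]]); P[:,:2]=P[:,:2]@R.T+c; return P
def fit(n,im,inf,c,s0,geo,sc=1,off=(0,0),g=1.):
    m=dark(im,g); S=4
    def poly(p): 
        q=(proj(n,box(np.array(c)+p[1]*np.array([np.cos(p[0]),np.sin(p[0])]),p[0],*geo),inf)-off)*sc
        return cv2.convexHull(q.astype(np.float32))
    q0=poly([s0,0]).reshape(-1,2); lo=np.maximum(q0.min(0)-12*sc,0).astype(int); hi=(q0.max(0)+12*sc).astype(int)
    M=cv2.resize(m[lo[1]:hi[1],lo[0]:hi[0]],None,fx=S,fy=S,interpolation=cv2.INTER_LINEAR)
    def cost(p):
        B=np.zeros_like(M); cv2.fillConvexPoly(B,((poly(p).reshape(-1,2)-lo+.5)*S).astype(np.int32),1)
        return -(B&M).sum()/max((B|M).sum(),1)
    best=min(((cost([a,r]),a,r) for a in np.arange(s0-.08,s0+.08,.004) for r in np.arange(-8,9,2)))
    r=minimize(cost,best[1:],method="Nelder-Mead",options=dict(initial_simplex=[best[1:],(best[1]+.01,best[2]),(best[1],best[2]+2)]))
    return np.degrees(r.x[0]).round(2),r.x[1].round(1),"IoU",round(-r.fun,2)
I=(150,176,12,18,58); D=camera_info("top"); E=camera_info("scene")
t0=cv2.imread("pics/top0.png"); print("top0 idx",fit("top",t0,D,(590.9,-24.1),-.19,I))
print("top8 idx",fit("top",tp,D,(590.9,-24.1),-.19,I))
i4=np.load("w4.npy",allow_pickle=True)[0]; w4=cv2.imread("pics/w4.png")
print("w4 idx",fit("wrist",w4,i4,(594.4,-22.0),-.19,I,2,(130,40),1.5))
for c in((594.4,-22.),(590.9,-24.1)): print("sc0",fit("scene",cv2.imread("pics/scene0.png"),E,c,-.19,I))
```

```text
23.1 [477.06848401  -9.35920722  48.42273104] [-3.14127723e+00  5.66364869e-05 -1.09266591e-01]
top0 idx (np.float64(-15.47), np.float64(-8.0), 'IoU', np.float64(-0.0))
top8 idx (np.float64(-15.47), np.float64(-8.0), 'IoU', np.float64(-0.0))
w4 idx (np.float64(-4.58), np.float64(-1.0), 'IoU', np.float64(-0.0))
sc0 (np.float64(-15.47), np.float64(-8.0), 'IoU', np.float64(-0.0))
sc0 (np.float64(-15.47), np.float64(-8.0), 'IoU', np.float64(-0.0))<stdin>:19: RuntimeWarning: overflow encountered in scalar negative
```

```bash
cat > fit.py <<'E'
from h import *
from scipy.optimize import minimize
def dark(im,g=1.):
    h=cv2.cvtColor(im,cv2.COLOR_BGR2HSV); return ((h[...,2]<75*g)&(h[...,0]>95)&(h[...,0]<145)).astype(np.uint8)
def box(c,f,x0,x1,w,z0,z1):
    P=np.array([[x,y,z] for x in(x0,x1) for y in(-w/2,w/2) for z in(z0,z1)],float)
    R=np.array([[np.cos(f),-np.sin(f)],[np.sin(f),np.cos(f)]]); P[:,:2]=P[:,:2]@R.T+c; return P
def fit(n,im,inf,c,s0,geo,sc=1,off=(0,0),g=1.,S=4):
    m=dark(im,g)
    def poly(p):
        q=(proj(n,box(np.array(c)+p[1]*np.array([np.cos(p[0]),np.sin(p[0])]),p[0],*geo),inf)-off)*sc
        return cv2.convexHull(q.astype(np.float32)).reshape(-1,2)
    q0=poly([s0,0]); lo=np.maximum(q0.min(0)-10*sc,0).astype(int); hi=(q0.max(0)+10*sc).astype(int)
    M=cv2.resize(m[lo[1]:hi[1],lo[0]:hi[0]],None,fx=S,fy=S,interpolation=cv2.INTER_LINEAR)
    def cost(p):
        B=np.zeros_like(M); cv2.fillConvexPoly(B,((poly(p)-lo+.5)*S).astype(np.int32),1)
        return -float((B&M).sum())/max(float((B|M).sum()),1)
    b=min(((cost([a,r]),a,r) for a in np.arange(s0-.1,s0+.1,.004) for r in np.arange(-8,9,2)))
    r=minimize(cost,b[1:],method="Nelder-Mead",options=dict(initial_simplex=[b[1:],(b[1]+.01,b[2]),(b[1],b[2]+2)]))
    return np.degrees(r.x[0]).round(2),r.x[1].round(1),"IoU",round(-r.fun,2),int(M.sum())
I=(150,176,12,18,58); PT=(133,143,12,45,65)
E
python3 - <<'E'
from fit import *
D=camera_info("top"); E=camera_info("scene"); R=cv2.imread
for n in("top0","tp8"): print(n,"idx",fit("top",R(f"pics/{n}.png"),D,(590.9,-24.1),-.19,I))
i4=np.load("w4.npy",allow_pickle=True)[0]
print("w4 idx",fit("wrist",R("pics/w4.png"),i4,(594.4,-22.0),-.19,I,2,(130,40),1.5,2))
print("w4 ptr",fit("wrist",R("pics/w4.png"),i4,(594.4,-22.0),.675,(95,143,12,40,50),2,(130,40),1.5,2))
for n in("scene0","sc8"): print(n,fit("scene",R(f"pics/{n}.png"),E,(594.4,-22.),-.19,I))
for n,a in(("scene0",.675),("sc8",-.109)): print(n,"ptr",fit("scene",R(f"pics/{n}.png"),E,(594.4,-22.),a,PT))
for n in("top0","sc8"):
    k="top" if n[0]=="t" else "scene"; im=R(f"pics/{n}.png"); p=proj(k,np.array([754.,-52.4,45]),D if k=="top" else E).round().astype(int); print(n,p,cv2.cvtColor(im,cv2.COLOR_BGR2HSV)[p[1]-3:p[1]+4:3,p[0]-2:p[0]+3:2].tolist())
E
```

```text
top0 idx (np.float64(-10.88), np.float64(-0.1), 'IoU', np.float64(0.26), 447)
tp8 idx (np.float64(-10.24), np.float64(-1.0), 'IoU', np.float64(0.23), 900)
w4 idx (np.float64(-10.87), np.float64(-2.1), 'IoU', np.float64(0.49), 3952)
w4 ptr (np.float64(38.83), np.float64(0.5), 'IoU', np.float64(0.7), 7556)
scene0 (np.float64(-12.58), np.float64(-7.2), 'IoU', np.float64(0.04), 101)
sc8 (np.float64(-12.58), np.float64(-7.2), 'IoU', np.float64(0.03), 193)
scene0 ptr (np.float64(33.09), np.float64(-14.0), 'IoU', np.float64(0.05), 64)
sc8 ptr (np.float64(-7.2), np.float64(-16.6), 'IoU', np.float64(0.17), 481)
top0 [307 131] [[[40, 15, 99], [90, 6, 45], [120, 16, 32]], [[18, 77, 86], [150, 8, 34], [120, 28, 36]], [[19, 86, 71], [120, 30, 34], [150, 14, 37]]]
sc8 [288 292] [[[0, 13, 61], [90, 8, 66], [24, 47, 86]], [[80, 12, 63], [45, 8, 63], [45, 8, 63]], [[30, 34, 45], [10, 48, 48], [39, 40, 45]]]
```

Emit:
move_arm:
  commands:
    - [[0.06, 0.47, 0], [0, 0, -2.3], 0.1]
    - [[0.08, 0.46, 0], [0, 0, -2.3], 0.1]
    - [[0, 0, 0], [0, 0, 0], 0.1]
    - [[0, 0, 0], [0, 0, 0], 0.1]
    - [[0, 0, 0], [0, 0, 0], 0.1]

```text
t: 23.7
eef_pos: [478.4, -0.3, 48.4]
tcp_rot: [-3.142, 0.0, -0.19]
ft_force: [0.5, 1.3, -5.1]
opening: 0.161
grip_force: 30.0
```

Run:
```python
from h import *
s=state(); print(s["eef_pos"],s["tcp_rot"],s["ft_force"])
E=camera_info("scene"); sc=read_camera("scene"); tp=read_camera("top"); i=camera_info("wrist"); w=read_camera("wrist")
np.save("w9.npy",np.array([i],dtype=object),allow_pickle=True)
for n,m in(("sc9",sc),("tp9",tp),("w9raw",w)): cv2.imwrite(f"pics/{n}.png",m)
def up(m,f): return cv2.convertScaleAbs(cv2.resize(m,None,fx=f,fy=f,interpolation=cv2.INTER_CUBIC),alpha=1.7)
p=proj("scene",np.array([740.,-50,50]),E).astype(int); print("scene crop origin",p-[33,33])
a=up(sc[p[1]-33:p[1]+34,p[0]-33:p[0]+34],6)[:400,:400]
b=up(tp[115:215,255:355],4)
c=up(w[0:100,230:330],4)[:200,:400]; d=up(sc[170:320,200:350],4/3)
out=np.zeros((600,800,3),np.uint8); out[:400,:400]=a; out[:400,400:]=b; out[400:,:400]=c; out[400:,400:600]=d
cv2.imwrite("pics/comp9.png",out)
```

```text
[ 4.78433687e+02 -3.02563075e-01  4.84271473e+01] [-3.14155392e+00  6.34463856e-05 -1.89551716e-01] [ 0.47624626  1.30345153 -5.11209216]
scene crop origin [253 251]
```

View pics/comp9.png

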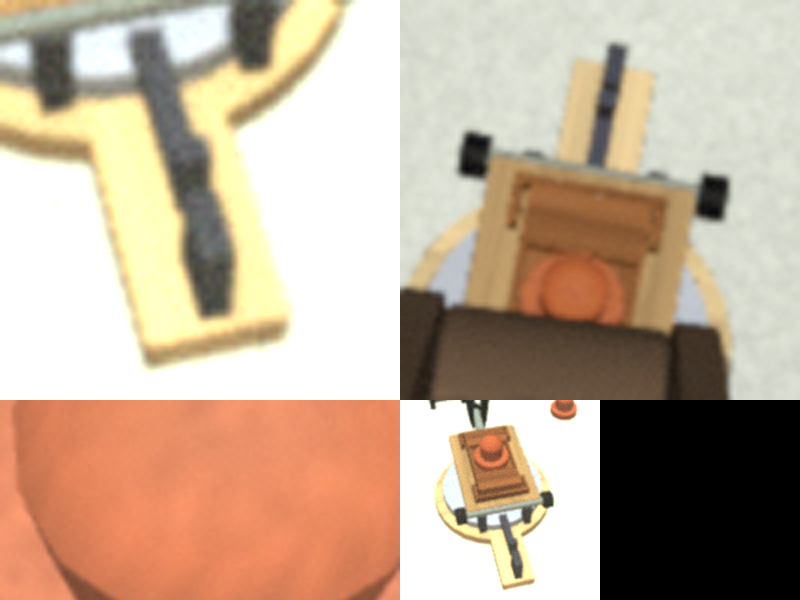

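Composite: the scene crop shows the pointer's upturned end at (190,160) directly in front of the index block at (210,260). In the top crop the tip at (608,92) and index top at (616,52) are in line. The relief stands in the plaque on the flat board.

Run:
```python
from h import *
C=lambda u,v:(255+(u-400)/4,115+v/4)
p=at("top",*C(608,91),65); q=at("top",*C(617,54),58); b=at("top",*C(597,160),45)
print(p,q,b)
d=np.radians(-10.86); n=np.array([-np.sin(d),np.cos(d)]); e=np.array([np.cos(d),np.sin(d)])
print("radial",(q-p)[:2]@e,"lateral",(q-p)[:2]@n,"-> deg",np.degrees((q-p)[:2]@n/163))
S=lambda u,v:(253+u/6,251+v/6)
p=at("scene",*S(189,150),65); q=at("scene",*S(208,235),58); print(p,q,(q-p)[:2]@e,(q-p)[:2]@n)
# tongue mid-line from scene (z=18)
L=[at("scene",*S(*x),18)[:2] for x in((103,180),(140,330))]; R_=[at("scene",*S(*x),18)[:2] for x in((240,150),(285,315))]
for t in(L,R_): v=t[1]-t[0]; print("tongue dir",np.degrees(np.arctan2(v[1],v[0])))
```

```text
[729.1 -50.9  65. ] [755.  -57.2  58. ] [694.4 -45.1  45. ]
radial 26.623125731894884 lateral -1.3073546816817723 -> deg -0.45954543304929296
[730.  -49.7  65. ] [757.5 -55.9  58. ] 28.17562952490763 -0.9076898562578671
tongue dir -12.297692873660042
tongue dir -13.424718067808952
```

A final turn of about −0.5°, then I raise the board along the hinge arc with the tool turning with it. I'll stop at 25° to check.

Emit:
move_arm:
  commands:
    - [[0.02, 0.1, 0], [0, 0, -0.5], 0.1]
    - [[0, 0, 0], [0, 0, 0], 0.1]
    - [[0, 0, 0], [0, 0, 0], 0.1]

```text
t: 24.15
eef_pos: [478.6, 0.5, 48.4]
tcp_rot: [3.141, 0.0, -0.199]
ft_force: [0.1, -4.5, -5.6]
opening: 0.162
grip_force: 30.0
```

Emit:
move_arm:
  commands:
    - [[-0.08, 0.02, 0.89], [0.49, 2.45, 0], 0.1]
    - [[-0.08, 0.02, 0.89], [0.49, 2.45, 0], 0.1]
    - [[0, 0, 0.89], [0.49, 2.45, 0], 0.1]
    - [[-0.01, 0, 0.89], [0.49, 2.45, 0], 0.1]
    - [[0.07, -0.01, 0.89], [0.49, 2.45, 0], 0.1]
    - [[0.07, -0.01, 0.89], [0.49, 2.45, 0], 0.1]
    - [[0.15, -0.03, 0.88], [0.49, 2.45, 0], 0.1]
    - [[0.15, -0.03, 0.88], [0.49, 2.45, 0], 0.1]
    - [[0, 0, 0], [0, 0, 0], 0.1]
    - [[0, 0, 0], [0, 0, 0], 0.1]

```text
t: 25.15
eef_pos: [481.4, 0.0, 119.7]
tcp_rot: [3.14, 0.348, -0.199]
ft_force: [-0.5, -6.2, 3.1]
opening: 0.159
grip_force: 30.0
```

```bash
cat > tl.py <<'E'
from h import *
from scipy.spatial.transform import Rotation as R
s=state(); Rm=R.from_euler("xyz",s["tcp_rot"]).as_matrix(); z=-Rm[:,2]; p=np.radians(-11.35); e=np.array([np.cos(p),np.sin(p),0])
H=np.array([594.2,-21.9,76.5])+85*e
v=s["eef_pos"]-H
print(s["t"],s["eef_pos"].round(1),"tool tilt",np.degrees(np.arctan2(z[:2]@e[:2],z[2])).round(2),"lateral",np.degrees(np.arcsin(z@[-e[1],e[0],0])).round(2),
 "arc tilt",np.degrees(np.arctan2(v[2],-(v@e))-np.arctan2(-28.1,202.8)).round(2),"r",np.hypot(v[2],v@e).round(1),s["ft_force"].round(1),s["opening"],s["grip_force"])
E
python3 tl.py
```

```text
25.15 [481.4   0.  119.7] tool tilt 19.94 lateral 0.06 arc tilt 20.09 r 204.5 [-0.5 -6.2  3.1] 0.15895764395697595 30.000607073307037
```

Emit:
move_arm:
  commands:
    - [[0.22, -0.04, 0.865], [0.49, 2.45, 0], 0.1]
    - [[0.22, -0.05, 0.865], [0.49, 2.45, 0], 0.1]
    - [[0.29, -0.06, 0.84], [0.49, 2.45, 0], 0.1]
    - [[0.29, -0.06, 0.84], [0.49, 2.45, 0], 0.1]
    - [[0, 0, 0], [0, 0, 0], 0.1]
    - [[0, 0, 0], [0, 0, 0], 0.1]
    - [[0, 0, 0], [0, 0, 0], 0.1]

```text
t: 25.85
eef_pos: [491.8, -2.0, 153.5]
tcp_rot: [3.14, 0.52, -0.199]
ft_force: [1.1, -4.7, -0.7]
opening: 0.164
grip_force: 30.0
```

```bash
python3 tl.py
python3 - <<'E'
from h import *
for n in("scene","top"): cv2.imwrite(f"pics/{n}10.png",read_camera(n))
E
```

```text
25.85 [491.8  -2.  153.5] tool tilt 29.79 lateral 0.05 arc tilt 30.01 r 204.4 [ 1.1 -4.7 -0.7] 0.16435896385666607 30.00082165002823
```

Emit:
move_arm:
  commands:
    - [[0, 0, 0], [0, 0, 0], 0.2]
    - [[0, 0, 0], [0, 0, 0], 0.25]
    - [[0, 0, 0], [0, 0, 0], 0.3]
    - [[0, 0, 0], [0, 0, 0], 0.4]
    - [[0, 0, 0], [0, 0, 0], 0.5]
    - [[0, 0, 0], [0, 0, 0], 0.5]
    - [[0.25, -0.05, 0.43], [0, 0, 0], 0.5]
    - [[0.74, -0.15, 1.3], [0, 0, 0], 0.5]
    - [[1.23, -0.25, 2.17], [0, 0, 0], 0.5]
    - [[1.23, -0.25, 2.17], [0, 0, 0], 0.5]

```text
t: 26.95
eef_pos: [526.5, -8.8, 215.3]
tcp_rot: [3.14, 0.524, -0.199]
ft_force: [0.7, -0.5, 1.1]
opening: 0.5
grip_force: 0.0
```

Emit:
move_arm:
  commands:
    - [[0.98, -0.2, 1.73], [0, 0, 0], 0.5]
    - [[-1, 0, 2], [0, 0, 0], 0.5]
    - [[-3, 0, 2], [0, 0, 0], 0.5]
    - [[-3, 0, 2], [0, 0, 0], 0.5]
    - [[0, 3, 2], [0, 0, 0], 0.5]
    - [[0, 4, 0], [0, 0, 0], 0.5]
    - [[0, 4, 0], [0, 0, 0], 0.5]
    - [[0, 4, 0], [0, 0, 0], 0.5]
    - [[0, 4, 0], [0, 0, 0], 0.5]
    - [[0, 0, 0], [0, 0, 0], 0.5]

```text
t: 27.95
eef_pos: [465.4, 182.7, 311.8]
tcp_rot: [3.142, 0.523, -0.195]
ft_force: [-0.5, -0.7, 0.1]
opening: 0.504
grip_force: 0.0
```

Run:
```python
from h import *
s=state(); print(s["t"],s["eef_pos"],s["ft_force"])
p=np.radians(-11.35); e=np.array([np.cos(p),np.sin(p),0]); H=np.array([594.2,-21.9,76.5])+85*e
n1=np.array([-e[1],e[0],0])
bp=lambda x,y,z,t:H+e*(x*np.cos(t)+z*np.sin(t))+n1*y+np.array([0,0,-x*np.sin(t)+z*np.cos(t)])
for n in("scene","top"):
    im=read_camera(n); cv2.imwrite(f"pics/{n}11.png",im); I=camera_info(n); h=cv2.cvtColor(im,cv2.COLOR_BGR2HSV)
    for d in(26,28,30,32,34): print(n,d,"ball",proj(n,bp(-232,0,2,np.radians(d)),I).round(1))
    c=proj(n,bp(-232,0,2,np.radians(30)),I).astype(int); m=(h[...,2]<48).astype(np.uint8); w=np.zeros_like(m); w[c[1]-16:c[1]+17,c[0]-16:c[0]+17]=1
    k,l,st,ct=cv2.connectedComponentsWithStats(m*w); print([(st[j].tolist(),ct[j].round(1).tolist()) for j in range(1,k) if st[j,4]>15])
    m=((h[...,0]<11)&(h[...,1]>120)).astype(np.uint8); c=proj(n,bp(-85,0,8+12+24,np.radians(30)),I); k,l,st,ct=cv2.connectedComponentsWithStats(m)
    print("relief exp",c.round(1),[(st[j].tolist(),ct[j].round(1).tolist()) for j in range(1,k) if st[j,4]>60 and np.hypot(*(ct[j]-c))<40])
```

```text
27.95 [465.38363178 182.73513744 311.7968703 ] [-0.48665517 -0.69424913  0.13973137]
scene 26 ball [256.7 149.4]
scene 28 ball [256.9 147.8]
scene 30 ball [257.2 146.3]
scene 32 ball [257.5 144.9]
scene 34 ball [257.8 143.6]
[([253, 142, 8, 7, 43], [256.3, 144.9])]
relief exp [272.6 206. ] [([257, 195, 29, 29, 553], [271.2, 209.5])]
top 26 ball [286.2 240.1]
top 28 ball [286.7 237.6]
top 30 ball [287.1 235. ]
top 32 ball [287.6 232.2]
top 34 ball [288.1 229.2]
[([279, 221, 7, 4, 16], [282.4, 222.6]), ([295, 224, 8, 4, 19], [298.6, 225.7]), ([283, 231, 11, 11, 97], [287.9, 236.0])]
relief exp [300.2 167.2] [([288, 156, 26, 29, 528], [301.2, 170.8])]
```

Run:
```python
from h import *
e=np.array([np.cos(.676),np.sin(.676),0]); b=np.array([594.2,-21.9,78.5])-147*e
for n in("scene","top"):
    im=cv2.imread(f"pics/{n}0.png"); h=cv2.cvtColor(im,cv2.COLOR_BGR2HSV); c0=proj(n,b,camera_info(n)); c=c0.astype(int)
    m=(h[...,2]<48).astype(np.uint8); w=np.zeros_like(m); w[c[1]-10:c[1]+11,c[0]-10:c[0]+11]=1
    k,l,st,ct=cv2.connectedComponentsWithStats(m*w); print(n,c0.round(1),[(st[j].tolist(),ct[j].round(1).tolist()) for j in range(1,k) if st[j,4]>15])
```

```text
scene [212.5 198.8] [([209, 195, 6, 8, 33], [211.2, 197.9])]
top [339.4 244.1] [([336, 241, 10, 10, 73], [340.2, 245.8])]
```

Bias-corrected, both cameras put the slope at about 30.5° and the turn where I wanted it. The relief is standing in place and the arm is clear.

```bash
python3 -c "
from cell import env
print(env.job_done())"
```

```text
the job is handed in; nothing more can be done
None
```

The job is handed in at about 28 s of the allowed 64: plaque flat in the pocket, relief upright in its recess, pointer lined up to within about half a degree, board at about 30° and released, bottles and mug not touched.

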